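# Set the fence stop in its notch and push the batten up to it

## Robot

A 6-joint arm with a two-finger parallel gripper is mounted at the origin on the work surface; the furniture and walls round the work are solid. World frame = base frame: x ahead of the robot, y to its left, z up, the work surface at z = 0. Lengths are in m, angles in rad, forces in N, time in s.
With the tool pointing down it reaches from about 0.375 to 0.975 m from the base axis. Payload 3.8 kg.
Tool frame: the origin (TCP) lies midway between the tips of the shut fingers; the grasp point (between the pads) lies 19 mm behind it; z points along the fingers, y is the line along which they close (so a half turn about z gives the same grasp; the last joint's range is limited). The gripper opens to 88 mm and grips with 3 to 60 N. Pads are 18 mm wide; open, the fingers measure 123 mm over their backs; the gripper's body (75 mm by 187 mm) begins 45 mm behind the grasp point.
Start: joints at [1.069, 0.264, 1.604, -0, 1.274, -0.037], TCP at [0.303, 0.603, 0.239] pointing down, gripper open.
Joint ranges: [-2.63, 2.63], [-0.94, 2.18], [0.31, 2.57], [-1.31, 4.45], [0, 2.66], [-2.55, 2.55]. Speed limits (rad/s): [2.57, 2.57, 3.14, 3.14, 3.14, 3.14].

## Interface

Orientations are given as a rotation vector (axis times angle).
In Python, from cell import manip, inverse_kinematics, cams, order gives the robot as it stands. Calls block until the motion is done:
- manip.move_pose(position, orientation): joint-space move of the TCP to a pose.
- manip.move_linear(position, rate=0.15, rot=None): straight line of the TCP; rot=None keeps the orientation; rate is the mean speed in m/s.
- manip.set_joints(angles): joint-space move.
- manip.set_gripper(opening, force=None): finger opening in m; force is the grip in N (None keeps the last); returns when the fingers have stopped.
- manip.dwell(seconds).
- inverse_kinematics(position, orientation): joint angles nearest the present ones, or None.
- manip.state(): the state.
- cams.capture(name): name is "scene" or "top" or "wrist"; returns a dict with "image" (420x560x3 uint8, blue, green, red), "z_map" (420x560 float32, m along the optical axis (not along the pixel's ray), 0 where there is no reading), "intrinsics" (3x3 intrinsics, pixels), "k1" (the pictures are not rectified: a ray, as slopes to the right and down, at radius r is drawn at 1 + k1 r^2 times it, then the intrinsics apply), "position" and "orientation" of the camera in the world; the wrist camera has in their place "T_tool_cam" (4x4, takes a point from camera to tool coordinates, whose origin is the TCP and whose axes are the flange's). Camera axes: x right, y down, z forward; pixel columns grow to the right and rows downward; lengths in m; the calibration is good to about 2 mm. A picture is of the moment at which its call begins: read the wrist's pose just before it.
A pose or a line that the arm cannot do raises manip.IKError and nothing moves.
- order.close_job(): hands the job in; it is judged then, once.
The state is a dict: "clock": time; "joint_pos": joint angles; "joint_velocities": joint speeds; "tau": joint torques, N m; "tool_pos": TCP position; "tcp_rot": TCP orientation; "contact_force": force on the tool from outside, world axes, zero at the start; "moment": the same for the moment, N m; "gripper_width": finger opening in m; "grasp_force": force on a finger pad.
Only numpy, scipy, OpenCV 4.12 (cv2) and the standard library are available. Lean on these libraries where they do the work, as an engineer would, in place of code of your own. Each camera call takes 0.05 s, during which the arm holds its last target. There are 200 camera calls.

## Task

Set up the cutting jig: push the black sliding stop along the aluminium fence until its spring pin drops into the notch of the brass clip with the red flag, then push the wooden batten along its channel until its end touches the stop, leaving the stop in the notch. Only push: do not lift the batten or pull the pin up, leave the other loose things alone, and finish with the gripper clear of everything.

Things in the scene. Friction and masses are not known exactly. Their poses are not given: they have to be found in the camera images.
- jig: Fixed cutting jig; origin under the centre of its 140 x 480 x 18 mm plywood base, y along the fence, x away from the robot. Aluminium fence: x = 20 to 60 mm, top 58 mm above the table. Low guide strip: x = -26 to -18 mm, top 26 mm above the table. Between them the batten's 38 mm channel, floor 18 mm above the table. All run y = -240 to 240 mm.
- stop_centre (a point): Centre of the bridge (44 x 44 mm, 66 to 98 mm above the table) of the black stop that rides on the fence; a block 36 x 24 mm hangs from it into the channel. It slides only along jig y; starts at the +y end, must go to -y. Runs at 1 N; about 3 N climbs the clip's ramp, then the force dips as the pin drops in the notch and centres the stop; 10 to 16 N drives it out again, either way.
- stop_push (a point): Centre of the stop's +y end face, the one to push (44 mm wide in jig x, 66 to 98 mm above the table, upright), 22 mm from stop_centre. The fence top below it, 58 mm above the table, is clear. A stop pushed past the notch can be pushed back at its opposite face. Over the clip push slowly, about 15 mm/s: at speed the ramp and the wall of the notch feel harder.
- stop_face (a point): Centre, at the batten's half height (34 mm above the table), of the steel-faced -y face of the stop's hanging block, against which the batten's end must come; 12 mm in -y from stop_centre. Its axes are those of the jig.
- pin (a joint): Height (m) of the stop's spring pin, seen as a brass knob 18 mm across, its top 117 mm above the table: about 0 on the plain fence, about 0.0047 on the crests beside the notch, under 0.0015 when dropped into the notch. Sprung down with 3 to 4 N; can be pulled up to 0.014.
- notch (a point): Notch of the brass clip on the fence's centre line, at the fence top, 58 mm above the table; axes as the jig. The clip is fixed, at a new place along the fence each time. The stop is in the notch when stop_centre and notch agree along jig y. Crests 6.5 mm, ramp ends 18 mm either side. A red flag, 14 mm wide, stands behind the fence at the notch, to 96 mm above the table.
- batten_mid (a point): Centre (34 mm above the table) of the loose light wooden batten, 32 x 130 x 32 mm, about 0.09 kg, lying with its 130 mm length along the jig's y axis in the channel, in the -y half of the jig. Its own axes: y along its length, towards the stop.
- batten_end (a point): Centre of the batten's +y end, the one that must touch the stop; 65 mm from batten_mid.
- dark_block: Bystander: loose dark wooden block, 60 x 60 x 45 mm; origin at the centre of its underside.
- glue: Bystander: loose squeeze bottle of wood glue, white with a blue cap, 49 x 67 x 209 mm, standing; origin at the centre of its underside.
- plane: Bystander: loose blue block plane, 48 x 171 x 54 mm; origin at the centre of its underside.
Not all that is in view belongs to the job. What is meant by the part that bears batten_mid is not turquoise, and is the larger of those in its own colour.

How it is judged:
By the outcome, as a careful person would: the job done as asked, in the order asked, and still so for the second after the job is handed in, with the robot touching nothing.
It also fails if it takes over 58 s, if anything falls off the work surface, if the arm or the gripper's body presses on something with over 40 N, if the wrist force passes 120 N, or if a joint passes its speed limit or range.

## Working session

There is one attempt and no reset: what is moved stays moved. The work goes in short steps, each a Python script; the robot and the scene stay as the last script left them, time stands still between calls to the robot, and variables do not carry over. Pictures are saved under pics/ and viewed, at most 10 in all, crops included, and the job is handed in when it is done.

```bash
mkdir -p pics; cat > h.py <<'E'
import numpy as np, cv2, pickle
from scipy.spatial.transform import Rotation as R
from cell import manip, inverse_kinematics, cams, order
def snap(n):
    s=manip.state(); c=cams.capture(n); c['tool']=(s['tool_pos'],s['tcp_rot']); pickle.dump(c,open(f'{n}.pkl','wb')); return c
def load(n): return pickle.load(open(f'{n}.pkl','rb'))
def pose(c):
    if 'T_tool_cam' in c:
        T=np.eye(4);T[:3,:3]=R.from_rotvec(c['tool'][1]).as_matrix();T[:3,3]=c['tool'][0]
        return T@np.array(c['T_tool_cam'])
    o=np.array(c['orientation']);T=np.eye(4)
    T[:3,:3]=o if o.shape==(3,3) else R.from_rotvec(o).as_matrix();T[:3,3]=c['position'];return T
def ray(c,u,v):
    d=cv2.undistortPoints(np.array([[[u,v]]],float),np.array(c['intrinsics'],float),np.array([c['k1'],0,0,0.]))[0,0]
    return np.array([d[0],d[1],1.])
def px(c,u,v,z=None):
    """world point of pixel: by depth, or on plane height z"""
    T=pose(c);d=ray(c,u,v)
    if z is None: k=c['z_map'][int(round(v)),int(round(u))]
    else: k=(z-T[2,3])/(T[:3,:3]@d)[2]
    return T[:3,:3]@(d*k)+T[:3,3]
E
python3 - <<'E'
from h import *
a=snap('scene');b=snap('top')
for n,c in(('scene',a),('top',b)):
    cv2.imwrite(f'pics/{n}1.png',cv2.resize(c['image'],(800,600),interpolation=cv2.INTER_CUBIC)); print(n,c['position'],c['orientation'],c['k1'])
E
```

```text
scene [-0.61587357  0.66036403  1.15148037] [-1.20891933  2.16072738 -1.05107436] -0.14452730309329287
top [ 0.47781845 -0.01853162  1.30523399] [-2.18149325  2.17530262 -0.06841514] 0.038486614115705566
```

View pics/scene1.png

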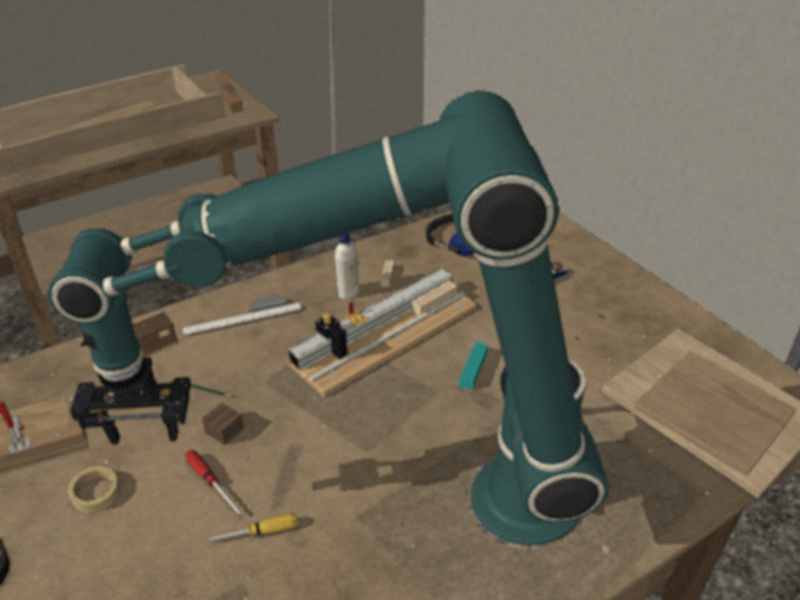

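View pics/top1.png

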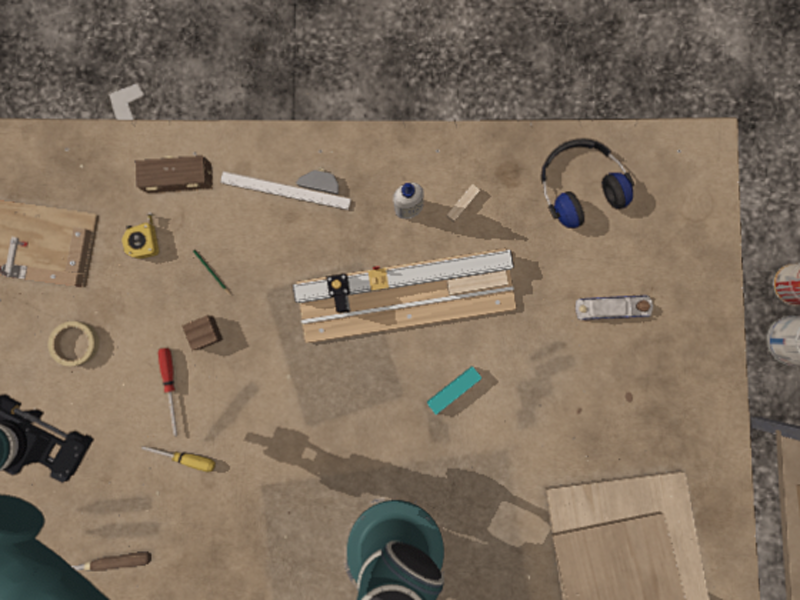

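Top picture: the fence runs from (295,290) to (512,258), with the stop at (338,285) and the clip at (377,278). For the batten there are three candidates: the natural wood piece in the channel (480,283), a turquoise bar (455,390) and a small wooden offcut (465,202). I choose the one in the channel because it's wood-coloured and the larger of the two. Next is a close crop to check that.

```bash
python3 - <<'E'
from h import *
c=load('top')
im=c['image'][165:250,195:370]
cv2.imwrite('pics/crop.png',cv2.resize(im,None,fx=4.5,fy=4.5,interpolation=cv2.INTER_CUBIC))
E
```

```text
(no output)
```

View pics/crop.png

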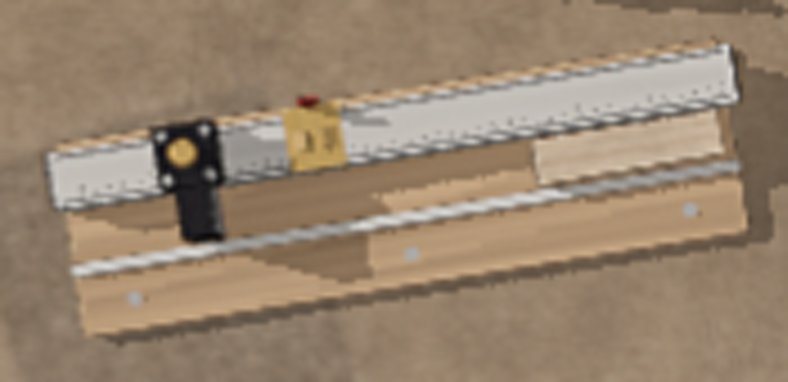

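```bash
python3 - <<'E'
from h import *
c=load('top')
f=lambda x,y,z:px(c,(x+.5)/4.5-.5+195,(y+.5)/4.5-.5+165,z)
L=(f(50,155,.058)+f(52,209,.058))/2; Rr=(f(728,45,.058)+f(738,102,.058))/2
print('fence ends',L,Rr,np.linalg.norm(L-Rr))
y=(L-Rr);y/=np.linalg.norm(y);x=np.array([y[1],-y[0],0]);print('y',y,'x',x)
o=(L+Rr)/2-.04*x;o[2]=0
print('origin',o,'yaw',np.degrees(np.arctan2(-y[0],y[1])))
J=lambda p:np.round([(p-o)@x,(p-o)@y,p[2]],4)
for n,q in dict(b1=(80,335,.018),b2=(745,232,.018),knob=(181,152,.117),clip=(315,138,.06),flag=(308,101,.096),e1=(533,142,.05),e2=(538,187,.05),e3=(718,110,.05),e4=(722,150,.05),bl=(190,153,.098),brc=(187,153,.098)).items(): print(n,J(f(*q)))
for n,q in dict(knob=(181,152),fence=(500,110),batt=(630,147),bridge=(165,140)).items(): print(n,J(f(*q,None)))
s=manip.state();print(s['clock'],s['tcp_rot'],s['contact_force'])
print(R.from_rotvec(s['tcp_rot']).as_matrix().round(3)); 
E
```

```text
fence ends [0.55881001 0.22119406 0.058     ] [ 0.63537407 -0.25131494  0.058     ] 0.47867192081949245
y [-1.59951026e-01  9.87124951e-01  2.31938197e-16] x [0.98712495 0.15995103 0.        ]
origin [ 0.55760704 -0.02145848  0.        ] yaw 9.204053628267795
b1 [-0.0673  0.2417  0.018 ]
b2 [-0.0693 -0.2365  0.018 ]
knob [0.0405 0.141  0.117 ]
clip [0.0412 0.0538 0.06  ]
flag [0.0632 0.0535 0.096 ]
e1 [ 0.0154 -0.0956  0.05  ]
e2 [-0.0162 -0.094   0.05  ]
e3 [ 0.0172 -0.2263  0.05  ]
e4 [-0.0108 -0.2243  0.05  ]
bl [0.0408 0.1371 0.098 ]
brc [0.0411 0.1391 0.098 ]
knob [0.041  0.1416 0.1118]
fence [ 0.0405 -0.0761  0.0565]
batt [ 0.0014 -0.162   0.0479]
bridge [0.0521 0.1524 0.0983]
0.1 [-0.72335497 -3.05666301  0.00313988] [ 0.60503552 -0.28632001 -1.29815044]
[[-0.894  0.448 -0.001]
 [ 0.448  0.894 -0.002]
 [ 0.    -0.002 -1.   ]]
```

```bash
cat >> h.py <<'E'
yj=np.array([-.159951,.987125,0]);xj=np.array([.987125,.159951,0]);oj=np.array([.557607,-.021458,0])
def W(x,y,z): return oj+x*xj+y*yj+np.array([0,0,z])
def toolrot(s=1): # tool y along +-jig x, z down
    Y=s*xj;Z=np.array([0,0,-1.]);return R.from_matrix(np.c_[np.cross(Y,Z),Y,Z]).as_rotvec()
def Jg(p): d=np.array(p)-oj; return np.round([d@xj,d@yj,d[2]],4)
def F(n=1):
    return np.array(manip.state()['contact_force'])@yj
E
python3 - <<'E'
from h import *
c=load('top')
print('glue cap',Jg(px(c,408*.7,188*.7,.209)),Jg(px(c,408*.7,188*.7)))
for s in(1,-1):
  for p in(W(.038,.2,.2),W(.038,.2,.072),W(.038,.08,.072),W(-.003,-.265,.12),W(-.003,-.265,.034),W(-.003,-.1,.034)):
    q=inverse_kinematics(p,toolrot(s)); print(s,None if q is None else np.round(q,2))
E
```

```text
glue cap [ 0.1929 -0.0356  0.209 ] [ 0.1956 -0.0362  0.198 ]
1 [ 0.27  0.14  1.83 -0.    1.18  0.11]
1 [ 0.27  0.26  1.93 -0.    0.94  0.11]
1 [ 0.07  0.25  1.95 -0.    0.94 -0.09]
1 [-0.48  0.33  1.75 -0.    1.06 -0.64]
1 [-0.48  0.42  1.8  -0.    0.92 -0.64]
1 [-0.25  0.3   1.97 -0.    0.87 -0.41]
-1 None
-1 None
-1 None
-1 [-0.48  0.33  1.75 -0.    1.06  2.5 ]
-1 [-0.48  0.42  1.8  -0.    0.92  2.5 ]
-1 None
```

```bash
python3 - <<'E'
from h import *
manip.set_gripper(0,20); r=toolrot(1)
manip.move_pose(W(.038,.2,.16),r); 
c=snap('wrist'); cv2.imwrite('pics/wrist1.png',c['image'])
print(manip.state()['clock'])
manip.move_linear(W(.038,.2,.073),rate=.1); manip.dwell(.2)
f0=F();print('f0',f0,manip.state()['clock'])
y=.2
while y>.15:
    y-=.003; manip.move_linear(W(.038,y,.073),rate=.03)
    s=manip.state();f=F()-f0;print(round(y,4),Jg(s['tool_pos']),round(f,2),round(s['clock'],2))
    if f>.7: break
E
```

```text
3.275
f0 0.5033202963318522 4.4917
0.197 [0.0381 0.1968 0.0732] -0.61 4.74
0.194 [0.038  0.1938 0.073 ] 0.2 4.99
0.191 [0.038  0.1908 0.073 ] -1.53 5.24
0.188 [0.038  0.1878 0.073 ] -1.42 5.49
0.185 [0.038  0.1848 0.073 ] -1.47 5.74
0.182 [0.038  0.1818 0.073 ] -0.14 5.99
0.179 [0.038  0.1788 0.073 ] -0.3 6.24
0.176 [0.038  0.1758 0.073 ] -0.3 6.49
0.173 [0.038  0.1728 0.073 ] -1.38 6.74
0.17 [0.038  0.1698 0.073 ] -0.07 6.99
0.167 [0.038  0.1668 0.073 ] -0.19 7.24
0.164 [0.038  0.1637 0.073 ] -0.45 7.49
0.161 [0.038  0.1607 0.073 ] -0.12 7.74
0.158 [0.038  0.1577 0.073 ] -0.42 7.99
0.155 [0.038  0.1547 0.073 ] -0.98 8.24
0.152 [0.038  0.1518 0.073 ] -0.22 8.49
0.149 [0.038  0.1487 0.073 ] -0.6 8.74
```

View pics/wrist1.png

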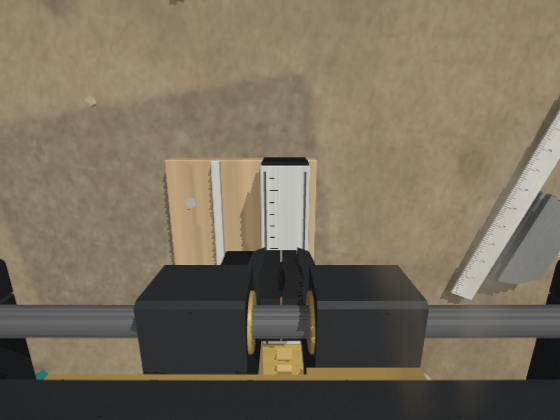

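Wrist view: the jig end is around (240,160) and the stop is hidden by the fingers. A 1 N contact is lost in the force noise, so I'll check the stop's position from above.

```bash
python3 - <<'E'
from h import *
print([round(F(),2) for _ in range(6)])
c=snap('top');d=snap('scene')
a=cv2.resize(c['image'][175:235,195:285],None,fx=6,fy=6,interpolation=cv2.INTER_CUBIC)
b=cv2.resize(d['image'][170:290,190:370],None,fx=3,fy=3,interpolation=cv2.INTER_CUBIC)[:230]
b=cv2.resize(d['image'][190:280,190:325],None,fx=4,fy=4,interpolation=cv2.INTER_CUBIC)[:238]
print(a.shape,b.shape); cv2.imwrite('pics/c2.png',np.vstack([a,b[:,:540]]))
E
```

```text
[np.float64(-0.09), np.float64(-0.09), np.float64(-0.09), np.float64(-0.09), np.float64(-0.09), np.float64(-0.09)]
(360, 540, 3) (238, 540, 3)
```

View pics/c2.png

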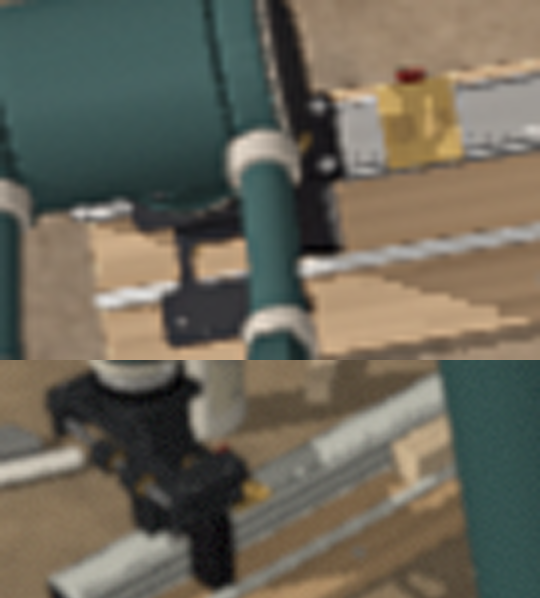

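The stop has moved. In the upper crop its bridge's -y edge is at (342,137), with the clip edges at about 380 and 462 along the fence and the flag at (410,76).

```bash
python3 - <<'E'
from h import *
c=load('top')
f=lambda x,y,z:Jg(px(c,(x+.5)/6-.5+195,(y+.5)/6-.5+175,z))
print('edge',f(344,137,.098),f(338,137,.098),'clip',f(382,127,.058),f(460,120,.058),'flag',f(410,76,.096), 'tcp',Jg(manip.state()['tool_pos']))
E
```

```text
edge [0.0372 0.0916 0.098 ] [0.0377 0.0945 0.098 ] clip [0.0431 0.0737 0.058 ] [0.0403 0.0331 0.058 ] flag [0.0627 0.054  0.096 ] tcp [0.038  0.1489 0.073 ]
```

```bash
python3 - <<'E'
from h import *
r=[]
def meas():
    v=[]
    for _ in range(6): manip.dwell(.02); v.append(F())
    return np.mean(v)
manip.move_linear(W(.038,.112,.073),rate=.03)
y=.112;base=meas();peak=base;print('base',base)
while y>.0875:
    y-=.001; manip.move_linear(W(.038,y,.073),rate=.015)
    g=meas();peak=max(peak,g)
    print(round(y,4),round(g,2),round(manip.state()['clock'],2))
    if peak>base+1.3 and y<.1 and g<peak-1.5: break
E
```

```text
base 0.2787715038856117
0.111 0.27 10.68
0.11 0.33 11.03
0.109 0.35 11.38
0.108 0.62 11.72
0.107 0.6 12.07
0.106 0.28 12.43
0.105 0.19 12.78
0.104 1.49 13.12
0.103 3.36 13.47
0.102 2.36 13.82
0.101 3.25 14.18
0.1 1.48 14.53
```

Contact with the ramp began at TCP 0.104 and the crest is due near 0.093, so that dip was a false alarm. I'll carry on.

```bash
python3 - <<'E'
from h import *
def meas():
    v=[]
    for _ in range(6): manip.dwell(.02); v.append(F())
    return np.mean(v)
y=.100
while y>.0875:
    y-=.001; manip.move_linear(W(.038,y,.073),rate=.015)
    g=meas()
    print(round(y,4),round(g,2),round(manip.state()['clock'],2))
    if y<.0965 and g<.9: break
E
```

```text
0.099 0.9 14.88
0.098 2.05 15.22
0.097 2.75 15.57
0.096 2.2 15.93
0.095 2.27 16.27
0.094 1.89 16.62
0.093 -0.22 16.98
```

```bash
python3 - <<'E'
from h import *
manip.move_linear(W(.038,.115,.073),rate=.08)
manip.move_linear(W(.038,.115,.17),rate=.2)
manip.move_pose(W(-.003,-.265,.15),toolrot(1))
c=snap('top');print(manip.state()['clock'],Jg(manip.state()['tool_pos']))
im=c['image'][165:250,195:370]
cv2.imwrite('pics/c3.png',cv2.resize(im,None,fx=4.5,fy=4.5,interpolation=cv2.INTER_CUBIC))
E
```

```text
19.5083 [-0.0024 -0.2636  0.1499]
```

View pics/c3.png

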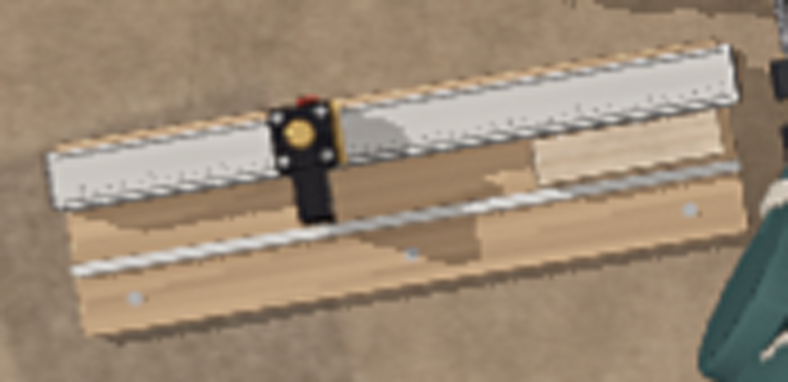

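The stop now sits over the clip with its knob at (300,132). The batten is unmoved, ends at (535,165) and (720,130).

```bash
python3 - <<'E'
from h import *
c=load('top')
f=lambda x,y,z:Jg(px(c,(x+.5)/4.5-.5+195,(y+.5)/4.5-.5+165,z))
print('knob',f(300,132,.117),'edges',f(268,138,.098),f(334,128,.098),'flag',f(308,101,.096))
print('knob depth',[f(300+dx,132,None) for dx in(-4,0,4)])
# push batten
manip.move_linear(W(-.003,-.265,.036),rate=.15)
def meas(n=5):
    v=[]
    for _ in range(n): manip.dwell(.02); v.append(F())
    return np.mean(v)
b=meas(8);print('base',b,manip.state()['clock'])
manip.move_linear(W(-.003,-.235,.036),rate=.04)
manip.move_linear(W(-.003,-.13,.036),rate=.05)
print('slid',meas(),manip.state()['clock'])
E
```

```text
knob [0.0412 0.0613 0.117 ] edges [0.0425 0.0838 0.098 ] [0.0422 0.039  0.098 ] flag [0.0632 0.0535 0.096 ]
knob depth [array([0.0411, 0.0637, 0.1221]), array([0.0408, 0.0611, 0.1209]), array([0.0404, 0.0585, 0.1213])]
base -0.09930126502901604 20.55
slid -0.47649881035104363 23.7833
```

The knob is at y = 0.061, 7.5 mm short of the notch, and it stands about 9 mm higher than before in depth. So the stop is still on the crest and the pin hasn't dropped. The batten is still clear of the stop. I'll back off and finish the stop first.

```bash
python3 - <<'E'
from h import *
manip.move_linear(W(-.003,-.15,.036),rate=.15)
manip.move_linear(W(-.003,-.15,.17),rate=.25)
manip.move_pose(W(.038,.115,.17),toolrot(1))
manip.move_linear(W(.038,.115,.073),rate=.2)
manip.move_linear(W(.038,.095,.073),rate=.05)
def meas(n=5):
    v=[]
    for _ in range(n): manip.dwell(.02); v.append(F())
    return np.mean(v)
y=.095
print(meas(),manip.state()['clock'])
while y>.0872:
    y-=.001; manip.move_linear(W(.038,y,.073),rate=.015)
    print(round(y,4),round(meas(),2),Jg(manip.state()['tool_pos'])[1])
manip.move_linear(W(.038,.115,.073),rate=.1)
manip.move_linear(W(.038,.115,.17),rate=.25)
manip.move_pose(W(-.003,-.15,.17),toolrot(1))
c=snap('top');print(manip.state()['clock'])
im=c['image'][165:250,195:370]
cv2.imwrite('pics/c4.png',cv2.resize(im,None,fx=4.5,fy=4.5,interpolation=cv2.INTER_CUBIC))
E
```

```text
-0.13397642177639035 27.0583
0.094 -0.02 0.0942
0.093 -0.42 0.093
0.092 -0.11 0.092
0.091 0.15 0.091
0.09 -0.02 0.09
0.089 0.13 0.089
0.088 -0.14 0.088
0.087 -0.32 0.087
31.7917
```

View pics/c4.png

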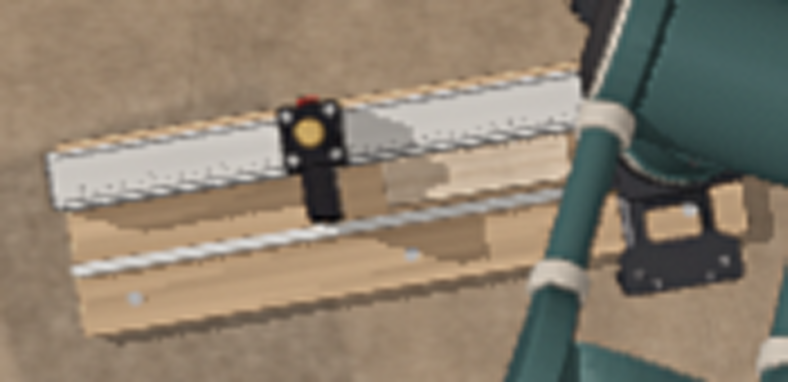

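```bash
python3 - <<'E'
from h import *
c=load('top')
f=lambda x,y,z:Jg(px(c,(x+.5)/4.5-.5+195,(y+.5)/4.5-.5+165,z))
k=f(310,130,.117);print('knob',k,'edges',f(278,136,.098),f(346,127,.098))
z=[f(310+dx,130+dy,None)[2] for dx in(-4,0,4) for dy in (-4,0,4)];print(z,'batten end',f(385,183,.05))
if abs(k[1]-.0537)>.0035 or np.median(z)>.118: raise SystemExit('check')
def meas(n=5):
    v=[]
    for _ in range(n): manip.dwell(.02); v.append(F())
    return np.mean(v)
manip.move_linear(W(-.003,-.15,.036),rate=.2)
manip.move_linear(W(-.003,-.108,.036),rate=.05)
manip.dwell(.1);b=meas(8);print('base',b)
y=-.108
while y<-.092:
    y+=.001; manip.move_linear(W(-.003,y,.036),rate=.015)
    g=meas()-b; print(round(y,4),round(-g,2),round(manip.state()['clock'],2))
    if -g>2.3: break
E
```

```text
knob [0.0415 0.0545 0.117 ] edges [0.0428 0.077  0.098 ] [0.0416 0.0309 0.098 ]
[np.float64(0.113), np.float64(0.1179), np.float64(0.1177), np.float64(0.1118), np.float64(0.1167), np.float64(0.1165), np.float64(0.1118), np.float64(0.1167), np.float64(0.1165)] batten end [0.0033 0.0108 0.05  ]
base -0.09819620287905403
-0.107 0.32 34.17
-0.106 -0.38 34.5
-0.105 -0.22 34.83
-0.104 -0.61 35.17
-0.103 0.27 35.5
-0.102 0.05 35.83
-0.101 -0.23 36.17
-0.1 -0.08 36.5
-0.099 0.45 36.83
-0.098 2.71 37.17
```

The batten made contact exactly where predicted. I'll withdraw and take a check picture.

```bash
python3 - <<'E'
from h import *
manip.move_linear(W(-.003,-.14,.036),rate=.08)
manip.move_linear(W(-.003,-.14,.2),rate=.25)
manip.move_pose(W(-.02,-.3,.2),toolrot(1))
c=snap('top');print(manip.state()['clock'])
im=c['image'][165:250,195:370]
cv2.imwrite('pics/c5.png',cv2.resize(im,None,fx=4.5,fy=4.5,interpolation=cv2.INTER_CUBIC))
E
```

```text
39.3833
```

View pics/c5.png

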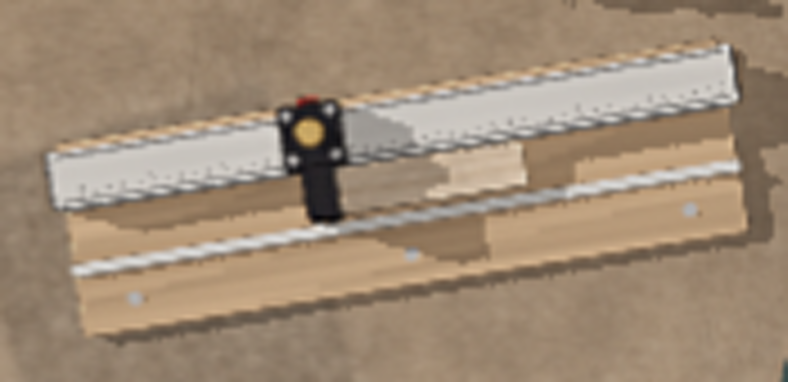

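The knob is unmoved at (310,131), in line with the flag. The batten runs from the stop's block at (342,190) to (525,163), and the gripper is clear. I'm handing in.

```bash
python3 -c "
from h import *
print(order.close_job())"
```

```text
the job is handed in; nothing more can be done
None
```

The job is handed in at about 39 s: the stop is in the red-flagged clip's notch, the batten's end is against it, and the gripper is clear; I nudged the batten partway before the stop was seated, but it reached the stop only afterwards.

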